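# Sweep ferrite rings through the tray gate into the slot

## Robot

A 6-joint arm with a two-finger parallel gripper is mounted at the origin on the work surface. World frame = base frame: x ahead of the robot, y to its left, z up, the work surface at z = 0. Lengths are in mm, angles in rad, forces in N, time in s.
With the tool pointing down it reaches from about 350 to 775 mm from the base axis. Payload 7.3 kg.
Tool frame: the origin (TCP) lies midway between the tips of the shut fingers; the grasp point (between the pads) lies 19 mm behind it; z points along the fingers, y is the line along which they close (so a half turn about z gives the same grasp; the last joint's range is limited). The gripper opens to 92 mm and grips with 3 to 60 N. Pads are 19 mm wide; open, the fingers measure 130 mm over their backs; the gripper's body (75 mm by 190 mm) begins 47 mm behind the grasp point.
Start: joints at [-1.315, 0.342, 1.524, -0, 1.275, -0.146], TCP at [205.338, -483.199, 226.741] pointing down, gripper open.
Joint ranges: [-2.53, 2.53], [-0.77, 2.02], [0.04, 2.7], [-1, 4.14], [0.28, 2.66], [-3.11, 3.11]. Speed limits (rad/s): [2.57, 2.57, 3.14, 3.14, 3.14, 3.14].

## Interface

Orientations are given as [roll, pitch, yaw] about the fixed x, y, z axes, in that order (R = Rz(yaw) Ry(pitch) Rx(roll)).
In Python, from plant import bot gives the robot as it stands. The module is installed in compiled form; this text tells all that it offers.
- The arm moves only by the shell command python3 -m crank 'ROWS' [OPENING]. ROWS is JSON, a list of rows, each a list of 6 numbers: the shift along the tool's x, y, z in m, then the turn, a rotation vector about the tool's x, y, z in rad. In form: [[dx, dy, dz, wx, wy, wz], ...]. A call has 1 to 5 rows; each row shifts and turns the commanded pose from where the row before left it, along the tool's axes as they then stand; what a row does not reach is not made up. A row lasts 1/8 s, in which the tool goes at most 62.5 mm and 10.7 degrees, less where a joint would pass 70% of its speed; a pose out of reach is approached as far as the arm can. A call is refused whole if a number of a shift passes 0.0625 or a number of a turn 0.188, either way. A call with a gripper value outside its range is refused whole. OPENING is the opening in per cent of the stroke, from 0 (shut) to 100 (fully open), set as the call begins (- or left out, the last holds). The fingers move at their own pace and stop on an object; the grip force is fixed at half the most. Time passes only in rows, so rows that do not move let the fingers close. It gives the time, the measured TCP pose, the force, the opening and the grip force at its end, in the units of the state.
- bot.get_obs(): the state, without advancing time (a new reading comes with each control period).
- bot.capture(name): name is "scene" or "top"; returns a dict with "color" (420x560x3 uint8, blue, green, red), "fov_y" (degrees; the focal length in pixels is half the picture's height over the tangent of half this angle, whatever the lens; pixels are square), "cx", "cy" (the principal point, pixels), "k1" (the pictures are not rectified: a ray, as slopes to the right and down, at radius r is drawn at 1 + k1 r^2 times it, then the intrinsics apply), "extrinsics" (4x4, takes a point from world to camera coordinates). Camera axes: x right, y up, looking along -z (the intrinsics and any distortion apply to the point x, -y, -z); pixel columns grow to the right and rows downward; lengths in mm; the calibration is good to about 2 mm. A picture is of the moment at which its call begins. There is no depth.
- bot.close_job(): hands the job in; it is judged then, once.
The state is a dict: "time": time; "joint_positions": joint angles; "dq": joint speeds; "tau": joint torques, N m; "tool_pos": TCP position; "tcp_rot": TCP orientation; "contact_force": force on the tool from outside, world axes, zero at the start; "moment": the same for the moment, N m; "grip_width": finger opening in mm; "finger_force": force on a finger pad.
Only numpy, scipy, OpenCV 4.12 (cv2) and the standard library are available. Lean on these libraries where they do the work, as an engineer would, in place of code of your own. Each camera call takes 0.05 s, during which the arm holds its last target. There are 200 camera calls.

## Task

Sweep the three loose ferrite rings on the raised tray through the narrow gate in its fence, one at a time, so that each drops into the slot behind the gate. Only push them along the tray with the fingertips or the outside of the fingers: never pick a ring up, and leave the things standing around the tray where they are.

Things in the scene. Friction and masses are not known exactly. Their poses are not given: they have to be found in the camera images.
- tray: fixed raised metal parts tray. Origin on the bench (z = 0); x points along the deck to the gate, y left of that, z up. Flat deck 55 mm above the bench, x -120 to 80, y -120 to 120 mm in this frame; a rim 8 mm high, 4 mm thick, along its rear (-x) and both sides. Open to the slot at the gate.
- gate (a point): middle of the gate on the deck's edge, at deck height (tray frame 80, 0, 55 mm), axes as the tray's: +x leads through into the slot. The gate is a 38 mm gap (along y) in a fence 14 mm higher than the deck, 5 mm thick (x 80 to 85), right across the tray. The deck ends flush with the fence's near face: a ring whose middle is pushed past that edge tips in.
- slot (a point): middle of the slot's floor (tray frame 111, 0, 4 mm). The slot is an open-topped pocket straight behind the gate, 38 mm wide (y), 62 mm long (x 80 to 142), floor 51 mm below the deck, walls 4 mm thick and as high as the fence
- ring_a: one of three equal, plain dark-grey ferrite rings lying flat on the tray deck: 28 mm outside diameter, 14 mm hole, 12 mm high, about 27 g. Origin at the centre of its underside, z up along its axis. It slides when pushed.
- ring_b: one of three equal, plain dark-grey ferrite rings lying flat on the tray deck: 28 mm outside diameter, 14 mm hole, 12 mm high, about 27 g. Origin at the centre of its underside, z up along its axis. It slides when pushed.
- ring_c: one of three equal, plain dark-grey ferrite rings lying flat on the tray deck: 28 mm outside diameter, 14 mm hole, 12 mm high, about 27 g. Origin at the centre of its underside, z up along its axis. It slides when pushed.
- spool: bystander: solder spool standing on the bench, behind the fence and to the tray's +y side of the slot, 56 mm diameter, 45 mm high; origin at the centre of its underside
- knob: bystander: white instrument knob standing on the bench, behind the fence and to the tray's -y side of the slot, 38 mm diameter at its foot, 24 mm high; origin at the centre of its underside
- bottle: bystander: small closed bottle standing on the bench beyond the tray's +y side, 44 mm diameter, 85 mm high; origin at the centre of its underside
- driver: bystander: screwdriver lying on the bench beyond the tray's -y side, 170 mm long, about along the tray's x; origin on its underside near the middle

How it is judged (in metres and radians):
On the way, in this order (a step that is already met when the one before it is completed fails the run):
1. a first ring has dropped through the gate into the slot (((x of ring_a in the frame of tray between 0.078 and 0.145 m and y of ring_a in the frame of tray between -0.022 and 0.022 m and z of ring_a in the frame of tray between 0 and 0.045 m) or (x of ring_b in the frame of tray between 0.078 and 0.145 m and y of ring_b in the frame of tray between -0.022 and 0.022 m and z of ring_b in the frame of tray between 0 and 0.045 m) or (x of ring_c in the frame of tray between 0.078 and 0.145 m and y of ring_c in the frame of tray between -0.022 and 0.022 m and z of ring_c in the frame of tray between 0 and 0.045 m))), for 0.2 s.
2. a second ring has followed it, on its own ((((x of ring_a in the frame of tray between 0.078 and 0.145 m and y of ring_a in the frame of tray between -0.022 and 0.022 m and z of ring_a in the frame of tray between 0 and 0.045 m) and (x of ring_b in the frame of tray between 0.078 and 0.145 m and y of ring_b in the frame of tray between -0.022 and 0.022 m and z of ring_b in the frame of tray between 0 and 0.045 m)) or ((x of ring_a in the frame of tray between 0.078 and 0.145 m and y of ring_a in the frame of tray between -0.022 and 0.022 m and z of ring_a in the frame of tray between 0 and 0.045 m) and (x of ring_c in the frame of tray between 0.078 and 0.145 m and y of ring_c in the frame of tray between -0.022 and 0.022 m and z of ring_c in the frame of tray between 0 and 0.045 m)) or ((x of ring_b in the frame of tray between 0.078 and 0.145 m and y of ring_b in the frame of tray between -0.022 and 0.022 m and z of ring_b in the frame of tray between 0 and 0.045 m) and (x of ring_c in the frame of tray between 0.078 and 0.145 m and y of ring_c in the frame of tray between -0.022 and 0.022 m and z of ring_c in the frame of tray between 0 and 0.045 m)))), for 0.2 s.
3. the third ring has followed, on its own (x of ring_a in the frame of tray between 0.078 and 0.145 m and y of ring_a in the frame of tray between -0.022 and 0.022 m and z of ring_a in the frame of tray between 0 and 0.045 m and x of ring_b in the frame of tray between 0.078 and 0.145 m and y of ring_b in the frame of tray between -0.022 and 0.022 m and z of ring_b in the frame of tray between 0 and 0.045 m and x of ring_c in the frame of tray between 0.078 and 0.145 m and y of ring_c in the frame of tray between -0.022 and 0.022 m and z of ring_c in the frame of tray between 0 and 0.045 m), for 0.2 s.
At the end, for the whole second after the job is handed in: All three rings lie at rest (under 30 mm/s) inside the slot: each ring's origin within the slot's walls (tray frame x 78 to 145 mm, y -22 to 22 mm) and at least 10 mm below the deck (all of step 3 and linear speed of each of ring_a, ring_b, ring_c below 0.03 m/s); the robot touches nothing.
It fails at once if a ring is picked up: its underside's centre is more than 12 mm above the deck (z of any of ring_a, ring_b, ring_c in the frame of tray above 0.067 m).
It fails at once if a bystander is moved by more than 20 mm (distance of any of spool, knob, bottle, driver from where it was at the start of the episode above 0.02 m).
It also fails if it takes over 61 s, if anything falls off the work surface, if the arm or the gripper's body presses on something with over 40 N, if the wrist force passes 120 N, or if a joint passes its speed limit or range.

## Working session

There is one attempt and no reset: what is moved stays moved. The work goes in short steps, Python scripts to look and compute and a shell command to move; the robot and the scene stay as the last step left them, time stands still between calls to the robot, and variables do not carry over. Pictures are saved under pics/ and viewed, at most 10 in all, crops included, and the job is handed in when it is done.

```bash
mkdir -p pics; cat > h.py <<'E'
import numpy as np, cv2
from plant import bot
def cam(n):
    c=bot.capture(n); c['f']=210/np.tan(np.radians(c['fov_y'])/2); return c
def ray(c,u,v):
    x,y=(u-c['cx'])/c['f'],(v-c['cy'])/c['f']
    X,Y=x,y
    for _ in range(20):
        s=1+c['k1']*(X*X+Y*Y); X,Y=x/s,y/s
    E=np.array(c['extrinsics']); R=E[:3,:3]; t=E[:3,3]
    return -R.T@t, R.T@np.array([X,-Y,-1])
def onz(c,u,v,z):
    o,d=ray(c,u,v); return (o+d*(z-o[2])/d[2])
E
python3 - <<'E'
from h import *
for n in("scene","top"):
    c=cam(n); cv2.imwrite(f"pics/{n}0.png",c["color"]); print(n,c['fov_y'],c['cx'],c['cy'],c['k1'],np.round(ray(c,280,210),2))
print(bot.get_obs())
E
```

```text
scene 46.43770262890639 282.884677364005 207.46515205816195 0.0042271800710203715 [[ 1.1917e+03  3.5127e+02  7.1066e+02]
 [-6.5000e-01 -3.5000e-01 -6.8000e-01]]
top 43.65349493964441 270.43273363898174 214.1915851651164 -0.004591740041064174 [[ 4.3264e+02  4.5810e+01  8.9971e+02]
 [ 1.9000e-01 -3.0000e-02 -9.8000e-01]]
{'time': 0.1, 'joint_positions': array([-1.31499427e+00,  3.42627115e-01,  1.52485710e+00, -1.96248842e-05,
        1.27538393e+00, -1.45986443e-01]), 'dq': array([ 0.00058099,  0.00029965, -0.00187694, -0.00028499, -0.00153915,
       -0.00177384]), 'tau': array([ 1.34532656e-03, -4.32002413e+01, -2.44695532e+01,  7.18681561e-02,
        5.26840962e-02, -4.20580682e-05]), 'tool_pos': array([ 205.24643964, -482.85957985,  226.15038729]), 'tcp_rot': array([-3.14032800e+00, -1.66975625e-04,  4.01794118e-01]), 'contact_force': array([-0.49558816, -0.00572098,  1.31751303]), 'moment': array([-0.05916254, -0.00311901,  0.03104347]), 'finger_force': 0.0, 'grip_width': 92.09012365622924}
```

View pics/top0.png

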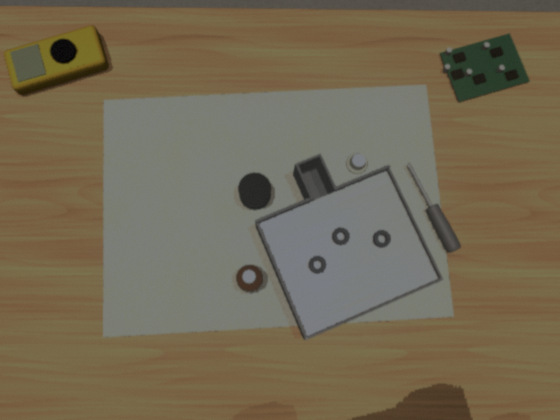

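View pics/scene0.png

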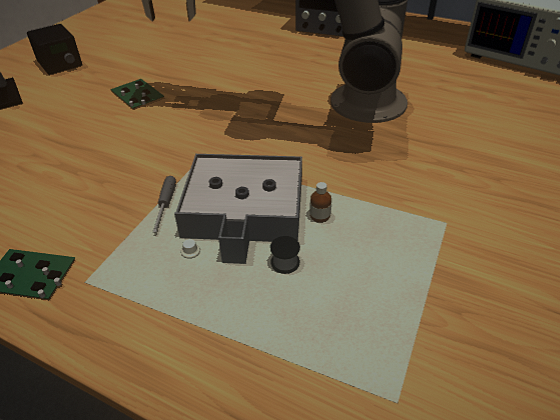

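The top view shows the tray (corners near (257,222), (388,170), (439,278), (305,335)). The slot is near (314,178), and the rings are near (341,236), (382,239) and (317,264).

```bash
cat >> h.py <<'E'
def tray_quad(c):
    im=c['color'].astype(int); g=cv2.cvtColor(c['color'],cv2.COLOR_BGR2GRAY)
    m=((im[...,0]>=im[...,2]-2)&(g>95)).astype(np.uint8)
    m=cv2.morphologyEx(m,cv2.MORPH_OPEN,np.ones((3,3)))
    n,l,s,ce=cv2.connectedComponentsWithStats(m)
    i=1+np.argmax(s[1:,4]); return (l==i).astype(np.uint8),s[i]
def rings(c,deck=None,z=67):
    m,_=tray_quad(c); k,_h=cv2.findContours(m,cv2.RETR_EXTERNAL,cv2.CHAIN_APPROX_NONE)
    hull=np.zeros_like(m); cv2.fillPoly(hull,[cv2.convexHull(k[0])],1)
    hull=cv2.erode(hull,np.ones((5,5)))
    d=((hull>0)&(cv2.cvtColor(c['color'],cv2.COLOR_BGR2GRAY)<85)).astype(np.uint8)
    return d
E
python3 - <<'E'
from h import *
c=cam("top"); g=cv2.cvtColor(c['color'],cv2.COLOR_BGR2GRAY)
print(c['color'][270,360],c['color'][150,200],c['color'][236,334],c['color'][300,400])
m,s=tray_quad(c); print(s)
k,_=cv2.findContours(m,cv2.RETR_EXTERNAL,cv2.CHAIN_APPROX_NONE)
k=max(k,key=len); h=cv2.convexHull(k)
r=cv2.approxPolyDP(h,8,True)[:,0]; print(r)
P=np.array([onz(c,u,v,55)[:2] for u,v in r]); print(P.round(1))
print([np.linalg.norm(P[i]-P[i-1]).round(1) for i in range(len(P))])
d=rings(c); n,l,s,ce=cv2.connectedComponentsWithStats(d)
for i in range(1,n):
    if s[i,4]>20: print(s[i],ce[i].round(1),onz(c,*ce[i],63).round(1))
for n,u,v,z in(("spool",255,190,45),("knob",358,161,24),("slotfar",309,164,69),):print(n,onz(c,u,v,z).round(0))
cv2.imwrite("pics/m.png",cv2.resize(np.hstack([c['color'][140:350,230:460],cv2.cvtColor(np.maximum(m*120,d*255),cv2.COLOR_GRAY2BGR)[140:350,230:460]]),None,fx=1.7,fy=1.7))
E
```

```text
[127 125 121] [117 126 123] [62 62 61] [113 124 121]
[  260   173   176   162 15866]
[[385 173]
 [435 278]
 [306 334]
 [260 223]]
[[ 662.4 -157.3]
 [ 488.3 -231.8]
 [ 399.6  -23. ]
 [ 576.4   50.7]]
[np.float64(225.1), np.float64(189.4), np.float64(226.9), np.float64(191.5)]
[332 228  17  17 185] [340.2 235.9] [554.7 -79.   63. ]
[373 230  18  18 190] [381.1 238.2] [ 551.3 -145.1   63. ]
[309 256  17  17 179] [316.8 264.1] [509.1 -40.5  63. ]
spool [634.  60.  45.]
knob [ 692. -118.   24.]
slotfar [673. -29.  69.]
```

View pics/m.png

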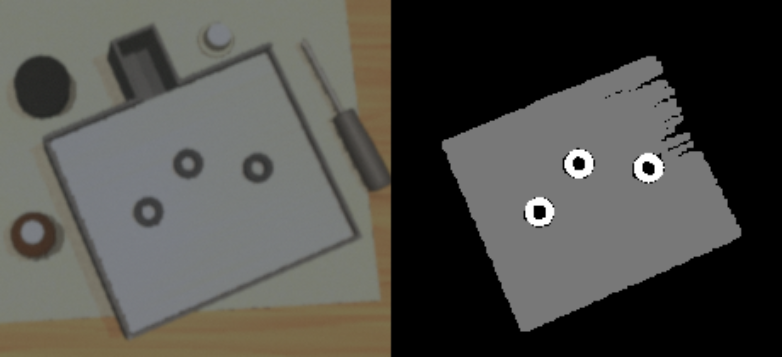

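```bash
cat >> h.py <<'E'
G=np.array([622,-52.3]); a=np.radians(22.8); T=np.array([[np.cos(a),np.sin(a)],[-np.sin(a),np.cos(a)]])
def tr(p): return T@(np.array(p)[:2]-G)+[80,0]
def where():
    o=bot.get_obs(); print("t",round(o['time'],2),"tray",tr(o['tool_pos']).round(1),"z",round(o['tool_pos'][2],1),"rpy",o['tcp_rot'].round(3),"w",round(o['grip_width'],1),"F",o['contact_force'].round(1))
E
python3 -m crank '[[0.054,-0.03,0,0,0,0],[0.054,-0.03,0,0,0,0],[0.054,-0.03,0,0,0,0],[0.054,-0.03,0,0,0,0],[0,0,0,0,0,0]]' 20; python3 -c "from h import *;where()"
```

```text
time: 0.78
tool_pos: [359.0, -285.0, 226.7]
tcp_rot: [-3.141, -0.001, 0.408]
contact_force: [-0.1, -0.6, -0.6]
grip_width: 46.1
finger_force: 0.0
t 0.78 tray [-252.6 -112.6] z 226.7 rpy [-3.141e+00 -1.000e-03  4.080e-01] w 46.1 F [-0.1 -0.6 -0.6]
```

```bash
python3 -m crank '[[0.054,-0.0285,0,0,0,0],[0.054,-0.0285,0,0,0,0],[0.054,-0.0285,0,0,0,0],[0.054,-0.0285,0,0,0,0],[0,0,0.05,0,0,0]]' 20; python3 -m crank '[[0,0,0.05,0,0,0],[0,0,0.03,0,0,0],[0,0,0,0,0,0]]'; python3 - <<'E'
from h import *
where()
c=cam("scene"); o=bot.get_obs()
cv2.imwrite("pics/s1.png",cv2.resize(c["color"][110:290,140:360],None,fx=3,fy=3))
E
```

```text
time: 1.4
tool_pos: [515.8, -97.7, 178.8]
tcp_rot: [3.136, -0.007, 0.406]
contact_force: [0.2, -0.6, -1.0]
grip_width: 18.8
finger_force: 0.0
time: 1.78
tool_pos: [509.7, -99.5, 94.6]
tcp_rot: [-3.138, 0.004, 0.401]
contact_force: [-0.5, -0.2, 1.7]
grip_width: 18.7
finger_force: 0.0
t 1.77 tray [-41.8  -0. ] z 94.6 rpy [-3.138  0.004  0.401] w 18.7 F [-0.5 -0.2  1.7]
```

View pics/s1.png

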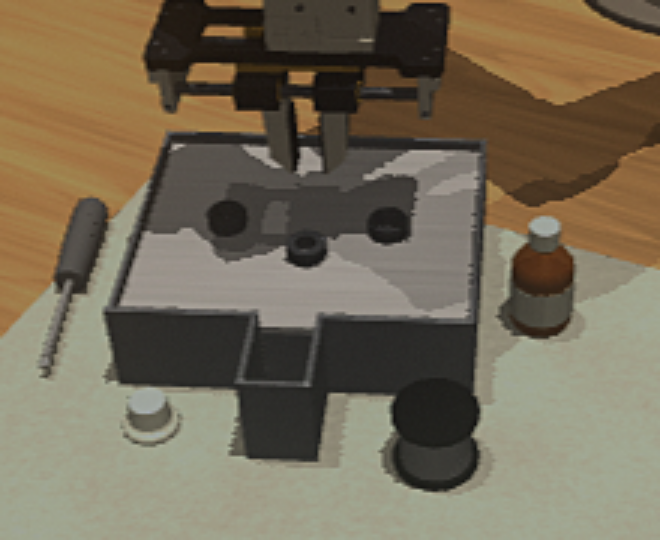

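The fingers sit centred behind the middle ring, with the rings at crop px (228,218), (306,250) and (388,225), and the gate is clear. I'll lower the fingers and push.

```bash
python3 -m crank '[[0,0,0.018,0,0,0],[0,0,0.014,0,0,0],[0,0,0.002,0,0,0],[0.01,0,0,0,0,0],[0.01,0,0,0,0,0]]'; python3 -m crank '[[0.012,0,0,0,0,0],[0.012,0,0,0,0,0],[0.012,0,0,0,0,0],[0.012,0,0,0,0,0],[0,0,0,0,0,0]]'; python3 - <<'E'
from h import *
where()
c=cam("scene")
cv2.imwrite("pics/s2.png",cv2.resize(c["color"][110:290,140:360],None,fx=3,fy=3))
E
```

```text
time: 2.45
tool_pos: [531.2, -91.0, 63.5]
tcp_rot: [3.14, -0.001, 0.402]
contact_force: [0.6, -0.4, -0.3]
grip_width: 18.7
finger_force: 0.0
time: 3.08
tool_pos: [574.8, -71.9, 62.6]
tcp_rot: [3.141, -0.0, 0.403]
contact_force: [-1.0, 0.3, -0.0]
grip_width: 18.4
finger_force: 0.0
t 3.08 tray [28.9  0.2] z 62.6 rpy [ 3.141 -0.     0.403] w 18.4 F [-1.   0.3 -0. ]
```

View pics/s2.png

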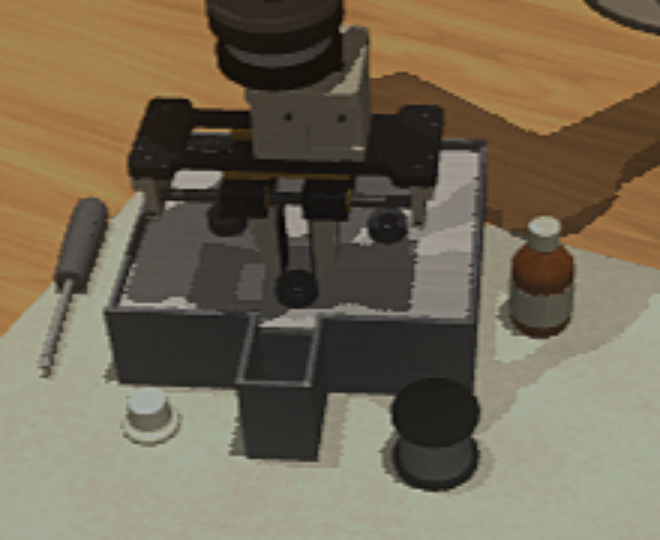

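The ring is cradled at crop px (297,288) and heading straight for the gate centre near (287,322). I'll continue the push.

```bash
python3 -m crank '[[0.01,0,0.002,0,0,0],[0.01,0,0,0,0,0],[0.01,0,0,0,0,0],[0.009,0,0,0,0,0],[0,0,0,0,0,0]]';python3 -m crank '[[0,0,0,0,0,0],[0,0,0,0,0,0]]'; python3 - <<'E'
from h import *
where()
c=cam("scene")
cv2.imwrite("pics/s3.png",cv2.resize(c["color"][110:290,140:360],None,fx=3,fy=3))
E
```

```text
time: 3.75
tool_pos: [610.5, -56.7, 60.6]
tcp_rot: [3.141, -0.0, 0.402]
contact_force: [0.1, -0.1, 0.2]
grip_width: 18.2
finger_force: 0.0
time: 4.0
tool_pos: [609.6, -57.2, 60.7]
tcp_rot: [-3.142, 0.0, 0.402]
contact_force: [-0.6, -0.4, 0.2]
grip_width: 18.2
finger_force: 0.0
t 4.0 tray [66.7  0.3] z 60.7 rpy [-3.142  0.     0.402] w 18.2 F [-0.6 -0.4  0.2]
```

View pics/s3.png

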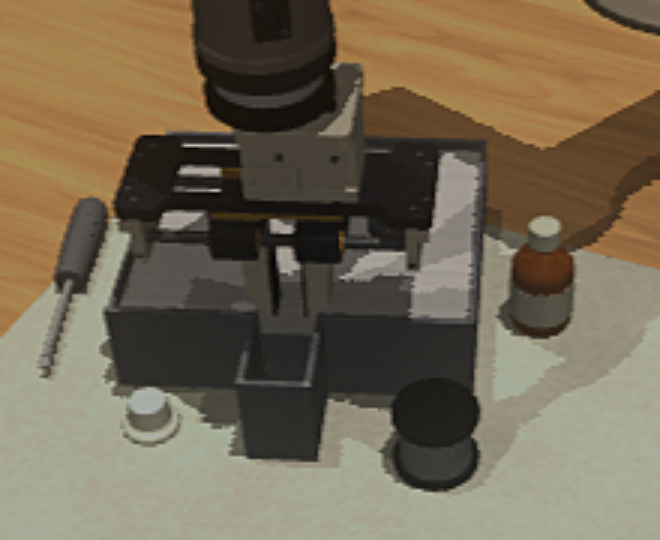

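Ring 1 has dropped into the slot. Next is the ring at tray (-21,-58), using the tool turned 25° for a diagonal cradle push.

```bash
python3 -m crank '[[-0.01,0,0,0,0,0],[0,0,-0.045,0,0,0],[-0.0535,0.036,0,0,0,0],[-0.0535,0.036,0,0,0,-0.145],[0,0,0,0,0,-0.145]]'; python3 -m crank '[[0,0,0,0,0,-0.145],[0,0,0,0,0,0]]'; python3 - <<'E'
from h import *
where()
c=cam("scene")
cv2.imwrite("pics/s4.png",cv2.resize(c["color"][110:290,140:360],None,fx=3,fy=3))
E
```

```text
time: 4.68
tool_pos: [529.7, -169.2, 106.0]
tcp_rot: [-3.141, 0.001, 0.691]
contact_force: [1.0, 0.5, 0.3]
grip_width: 18.5
finger_force: 0.0
time: 4.92
tool_pos: [531.8, -166.1, 105.8]
tcp_rot: [-3.141, 0.0, 0.835]
contact_force: [0.5, -1.0, -0.7]
grip_width: 18.1
finger_force: 0.0
t 4.92 tray [-47.2 -69.9] z 105.8 rpy [-3.141  0.     0.835] w 18.1 F [ 0.5 -1.  -0.7]
```

View pics/s4.png

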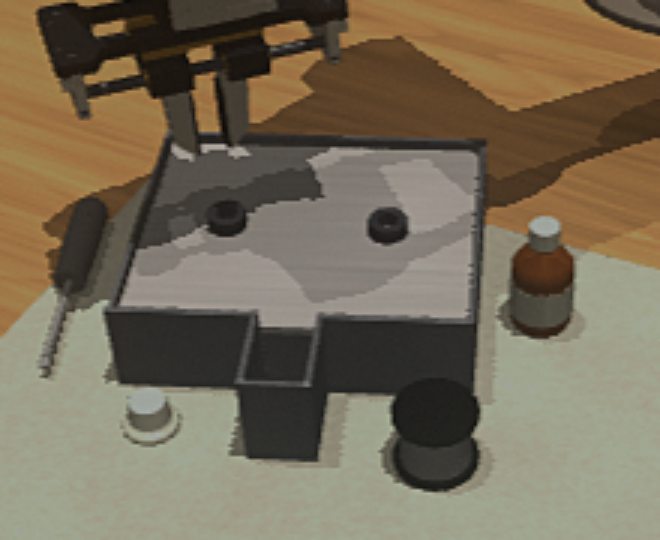

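```bash
python3 -m crank '[[-0.005,0,0.02,0,0,0],[0,0,0.015,0,0,0],[0,0,0.01,0,0,0],[0.007,0,0,0,0,0],[0.007,0,0,0,0,0]]'; python3 -m crank '[[0.012,-0.0035,0,0,0,0],[0.012,-0.0035,0,0,0,0],[0.012,-0.0035,0,0,0,0],[0.012,-0.0035,0,0,0,0],[0,0,0,0,0,0]]'; python3 - <<'E'
from h import *
where()
c=cam("scene")
cv2.imwrite("pics/s5.png",cv2.resize(c["color"][110:290,140:360],None,fx=3,fy=3))
E
```

```text
time: 5.6
tool_pos: [539.4, -158.7, 61.1]
tcp_rot: [3.141, -0.0, 0.837]
contact_force: [0.4, -0.0, 0.3]
grip_width: 18.3
finger_force: 0.1
time: 6.22
tool_pos: [560.7, -113.0, 60.7]
tcp_rot: [3.142, -0.0, 0.838]
contact_force: [-0.8, -0.0, 0.1]
grip_width: 18.4
finger_force: 0.0
t 6.22 tray [ -0.  -32.2] z 60.7 rpy [ 3.142 -0.     0.838] w 18.4 F [-0.8 -0.   0.1]
```

View pics/s5.png

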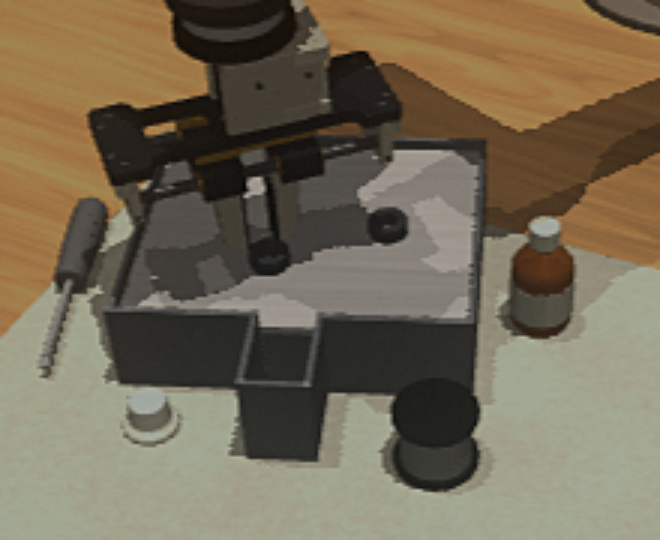

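The ring is cradled at crop px (269,256). I'll finish the diagonal push, back off, and realign.

```bash
python3 -m crank '[[0.0115,-0.0034,0,0,0,0],[0.0115,-0.0034,0,0,0,0],[0.0115,-0.0034,0,0,0,0],[0,0,0,0,0,0],[-0.025,0,0,0,0,0]]'; python3 -m crank '[[0,0,0,0,0,0.145],[0,0,0,0,0,0.145],[0,0,0,0,0,0.145],[0,-0.019,0,0,0,0],[0,0,0,0,0,0]]'; python3 - <<'E'
from h import *
where()
c=cam("scene")
cv2.imwrite("pics/s6.png",cv2.resize(c["color"][110:290,140:360],None,fx=3,fy=3))
E
```

```text
time: 6.9
tool_pos: [559.7, -99.4, 60.7]
tcp_rot: [3.141, -0.0, 0.839]
contact_force: [-0.8, 0.5, 1.0]
grip_width: 18.6
finger_force: 0.0
time: 7.52
tool_pos: [550.6, -81.1, 60.6]
tcp_rot: [-3.141, 0.001, 0.406]
contact_force: [0.1, 0.2, -0.2]
grip_width: 18.2
finger_force: 0.0
t 7.53 tray [3.1 1.1] z 60.6 rpy [-3.141e+00  1.000e-03  4.060e-01] w 18.2 F [ 0.1  0.2 -0.2]
```

View pics/s6.png

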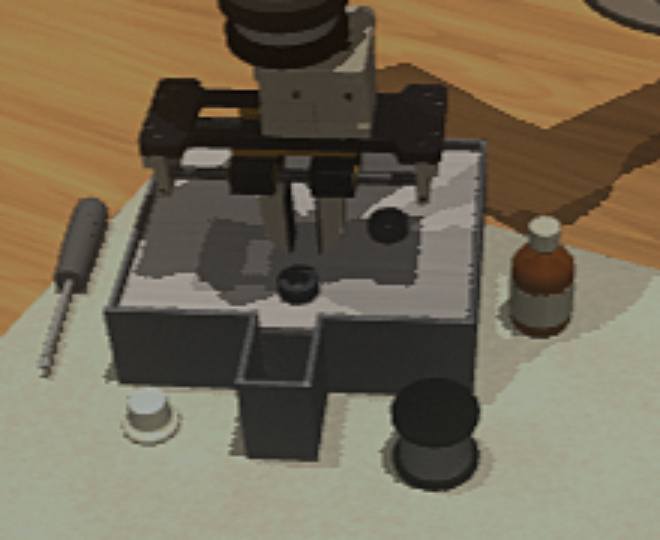

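The ring is at crop px (298,284), in line with the fingers and the gate. Push it in.

```bash
python3 -m crank '[[0.01,0.001,0,0,0,0],[0.008,0,0,0,0,0],[0.008,0,0,0,0,0],[0.01,0,0,0,0,0],[0.01,0,0,0,0,0]]'; python3 -m crank '[[0.01,0,0,0,0,0],[0.008,0,0,0,0,0],[0,0,0,0,0,0],[0,0,0,0,0,0],[0,0,0,0,0,0]]'; python3 -c "from h import *;where()"
```

```text
time: 8.2
tool_pos: [595.1, -65.4, 60.6]
tcp_rot: [3.142, 0.0, 0.402]
contact_force: [0.1, -0.0, -0.3]
grip_width: 18.3
finger_force: 0.1
time: 8.82
tool_pos: [610.7, -58.7, 60.7]
tcp_rot: [-3.142, 0.0, 0.402]
contact_force: [-0.3, 0.8, 0.4]
grip_width: 18.3
finger_force: 0.0
t 8.82 tray [67.1 -1.6] z 60.7 rpy [-3.142  0.     0.402] w 18.3 F [-0.3  0.8  0.4]
```

```bash
cat >> h.py <<'E'
def dark():
    c=cam("scene"); g=cv2.cvtColor(c['color'],cv2.COLOR_BGR2GRAY)
    n,l,s,ce=cv2.connectedComponentsWithStats((g<48).astype(np.uint8))
    for i in range(1,n):
        p=onz(c,*ce[i],62); t=tr(p)
        if 30<s[i,4]<500 and -120<t[0]<150 and abs(t[1])<115: print("dark",s[i],t.round(1))
E
python3 -m crank '[[-0.01,0,0,0,0,0],[0,0,-0.045,0,0,0],[-0.0535,-0.035,0,0,0,0],[-0.0535,-0.035,0,0,0,0.145],[0,0,0,0,0,0.145]]'; python3 -m crank '[[0,0,0,0,0,0.145],[0,0,0,0,0,0]]'; python3 - <<'E'
from h import *
where(); dark()
c=cam("top"); g=cv2.cvtColor(c['color'],cv2.COLOR_BGR2GRAY)
for n,(u,v) in dict(r1=(340,236),r2=(381,238)).items(): print(n,g[v-9:v+10,u-9:u+10].min())
E
```

```text
time: 9.45
tool_pos: [471.3, -38.9, 104.6]
tcp_rot: [-3.139, 0.008, 0.107]
contact_force: [1.9, -0.3, 0.5]
grip_width: 18.3
finger_force: 0.0
time: 9.7
tool_pos: [478.2, -40.6, 105.9]
tcp_rot: [3.141, -0.0, -0.032]
contact_force: [0.3, 0.8, -0.3]
grip_width: 18.7
finger_force: 0.0
t 9.7 tray [-48.1  66.5] z 105.9 rpy [ 3.141 -0.    -0.032] w 18.7 F [ 0.3  0.8 -0.3]
dark [178 155  88  57 256] [-88.5 -56.8]
dark [285 157  15   4  41] [-112.8   96.9]
dark [262 179  14  13 139] [-17.7  54.8]
dark [222 215  22  22 292] [114.1  -2.9]
r1 81
r2 70
```

```bash
python3 -m crank '[[-0.005,-0.002,0.02,0,0,0],[0,0,0.015,0,0,0],[0,0,0.01,0,0,0],[0.009,0,0,0,0,0],[0.008,0,0,0,0,0]]'; python3 -m crank '[[0.0115,0.0033,0,0,0,0],[0.0115,0.0033,0,0,0,0],[0.0115,0.0033,0,0,0,0],[0.0115,0.0033,0,0,0,0],[0,0,0,0,0,0]]'; python3 -c "from h import *;where();dark()"
```

```text
time: 10.42
tool_pos: [492.1, -39.0, 61.2]
tcp_rot: [3.141, -0.001, -0.033]
contact_force: [-0.4, -0.6, -0.9]
grip_width: 18.6
finger_force: 0.1
time: 11.05
tool_pos: [537.2, -53.9, 60.6]
tcp_rot: [3.141, -0.001, -0.033]
contact_force: [-0.2, -0.1, -0.2]
grip_width: 18.5
finger_force: 0.0
t 11.05 tray [ 1.2 31.4] z 60.6 rpy [ 3.141e+00 -1.000e-03 -3.300e-02] w 18.5 F [-0.2 -0.1 -0.2]
dark [178 155  30  57  83] [ -41.5 -112.2]
dark [222 215  22  22 294] [114.2  -2.9]
```

```bash
python3 -m crank '[[0.011,0.0033,0,0,0,0],[0.011,0.0033,0,0,0,0],[0.011,0.0033,0,0,0,0],[0,0,0,0,0,0],[-0.025,0,0,0,0,0]]'; python3 -m crank '[[0,0,0,0,0,-0.145],[0,0,0,0,0,-0.145],[0,0,0,0,0,-0.145],[0,0.019,0,0,0,0],[0,0,0,0,0,0]]'; python3 -c "from h import *;where();dark()"
```

```text
time: 11.72
tool_pos: [544.8, -63.9, 60.5]
tcp_rot: [3.141, -0.001, -0.033]
contact_force: [-0.4, 0.1, -0.1]
grip_width: 18.6
finger_force: 0.0
time: 12.35
tool_pos: [552.3, -82.8, 60.8]
tcp_rot: [3.141, -0.001, 0.397]
contact_force: [-0.0, 0.2, 0.1]
grip_width: 18.3
finger_force: 0.0
t 12.35 tray [ 3.9 -1.1] z 60.8 rpy [ 3.141e+00 -1.000e-03  3.970e-01] w 18.3 F [-0.   0.2  0.1]
dark [231 199  15  13 119] [47.6 -0.9]
dark [222 215  22  22 299] [114.1  -2.9]
```

The ring is at (47.6,-0.9), lined up with the gate. Push it in, then lift clear.

```bash
python3 -m crank '[[0.01,-0.001,0,0,0,0],[0.008,0,0,0,0,0],[0.008,0,0,0,0,0],[0.01,0,0,0,0,0],[0.01,0,0,0,0,0]]'; python3 -m crank '[[0.01,0,0,0,0,0],[0.008,0,0,0,0,0],[0,0,0,0,0,0],[0,0,0,0,0,0],[-0.01,0,0,0,0,0]]'; python3 -m crank '[[0,0,-0.05,0,0,0],[-0.05,0,-0.05,0,0,0],[-0.06,0,-0.03,0,0,0],[-0.06,0,0,0,0,0],[0,0,0,0,0,0]]'; python3 - <<'E'
from h import *
where();dark()
a=cam("scene")["color"][130:270,160:320]; b=cam("top")["color"][150:290,240:400]
cv2.imwrite("pics/end.png",cv2.resize(np.hstack([a,b]),None,fx=2.4,fy=2.4))
E
```

```text
time: 13.02
tool_pos: [594.1, -61.9, 60.7]
tcp_rot: [3.141, -0.0, 0.402]
contact_force: [-0.7, 0.0, 0.2]
grip_width: 17.6
finger_force: 0.1
time: 13.65
tool_pos: [600.5, -59.2, 60.7]
tcp_rot: [3.141, -0.0, 0.402]
contact_force: [-0.4, 0.4, 0.6]
grip_width: 18.3
finger_force: 0.0
time: 14.28
tool_pos: [449.2, -122.4, 183.1]
tcp_rot: [-3.141, 0.002, 0.398]
contact_force: [-0.0, 0.5, 0.5]
grip_width: 18.2
finger_force: 0.0
t 14.28 tray [-106.5    2.3] z 183.1 rpy [-3.141e+00  2.000e-03  3.980e-01] w 18.2 F [-0.   0.5  0.5]
dark [178 154 122  58 428] [-96.5 -27.1]
dark [221 215  23  22 283] [114.7  -3.2]
```

View pics/end.png

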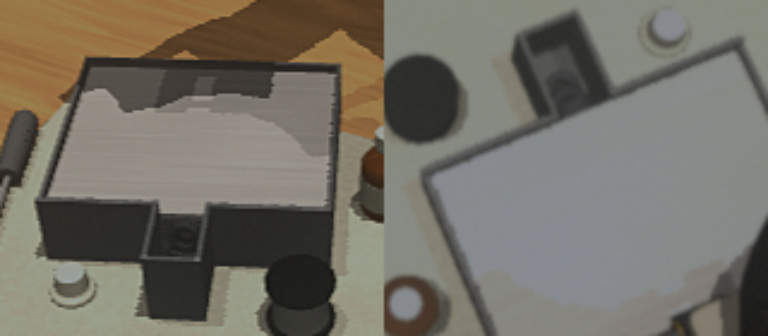

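The deck is empty, and a ring is visible inside the slot at crop px (183,235) and (565,90), well below the rim. The knob, spool and bottle look unmoved, so I'll hand it in.

```bash
python3 -c "
from plant import bot
print(bot.close_job())"
```

```text
the job is handed in; nothing more can be done
None
```

I pushed all three rings through the gate one at a time and handed the job in at about 14 s of the 61 s allowed; no verdict came back. In the last pictures the deck was empty, one ring was visible down in the slot, and the knob, spool and bottle looked unmoved.

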